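# Match the two lamp selectors of a measuring microscope, then switch on

## Task

The microscope's two lamps are to shine equally: with a fingertip against its bar, push the right-hand selector on the light console clockwise, counting the clicks, until it has clicked in at the same step as the left-hand selector, without running past that step. Only then press the light button down and let it come up again. Do not grip or pinch the selector, leave the left-hand one as it is, and do not push about or lift the things standing round the console.

Things in the scene. Friction and masses are not known exactly. Their poses are not given: they have to be found in the camera images.
- console: white wedge-shaped light console with black end cheeks, 170 mm deep (x), 294 wide (y), 44 high at the front (-x, robot side), 74 at the back; fixed to the table. Origin: centre of its underside; x to its back, y to its left, z up. On its flat top panel, sloping down to the front by 10 degrees: a selector left, an equal one right (axes 150 mm apart), the light button front middle
- level_right (a joint): angle (rad) of the right-hand selector, the one to turn; grows clockwise seen from above. Seven clicked positions, step 0 (off) to 6, 0.5236 rad (30 degrees) apart, marked by white bars on the panel that grow longer; 0 at step 0, stop just past step 6. The nose points to the console's left at step 0, to its back at step 3, to its right at step 6. Starts at step 0 or 1
- level_left (a joint): angle (rad) of the left-hand selector, the same make and meaning; it stands at step 3, 4 or 5 and shows the step wanted
- right_axis (a point): point on the right selector's turning axis, level with the top of its bar, 30 mm above the panel; fixed to the console. z is the turning axis, square to the panel, x runs up the panel to the back, y to the console's left. The skirt, a disc 44 mm across round this axis, has its top 10 mm above the panel
- left_axis (a point): the same point on the left selector
- right_nose (a point): end of the right selector's nose, 40 mm from the axis and 20 mm above the panel; turns with it, x along the nose. The selector is a black bar 60 mm long, 13 wide, 20 tall (from 10 to 30 mm above the panel) on the skirt; the nose has a white line on top, the tail ends 20 mm behind the axis
- left_nose (a point): the same point on the left selector
- right_up_flank: half of the right selector's bar, 60 x 6.5 x 20 mm; pushing its open side turns it clockwise. Origin at its centre, 10 mm from the axis towards the nose, 3.25 mm left of the bar's middle line looking out along the nose. Leaving a click takes about 0.08 N m (3 N at 27 mm from the axis); past halfway, 15 degrees, it snaps by itself into the next position and stops there
- right_down_flank: the other half of the same bar, whose open side turns it back anticlockwise
- light_button (a joint): travel (m) of the light button, 0 up, 0.006 fully down; a spring brings it back up. It starts to move at about 1.5 N and is fully down at 5 N; it counts as pressed from 4 mm
- light_button_top (a point): centre of the light button's top face: a round grey push button 30 mm across in a round aluminium housing 46 mm across. It stands 23 mm above the panel when up, 10 mm proud of its housing; z is its axis, square to the panel
- objective: bystander: bare steel microscope objective standing on its thread end, 31 mm across, 46 mm tall; origin at the middle of its underside
- eyepiece: bystander: black eyepiece standing on its narrow barrel, 37 mm across at the top, 56 mm tall; origin at the middle of its underside
- ring_gauge: bystander: flat steel ring gauge, 60 mm outside, 25 mm bore, 18 mm high; origin at the middle of its underside
- gauge_block: bystander: steel gauge block standing on end, 30 x 9 x 35 mm tall; origin at the middle of its underside
- v_block: bystander: dark steel V-block, 50 x 45 x 35 mm tall; origin at the middle of its underside
- hex_key: bystander: T-handled hex key lying flat, handle 75 mm across, shank 100 mm, 14 mm high; origin under the middle of the handle
- cleaner: bystander: small white bottle of lens cleaner, 38 mm across, 100 mm tall; origin at the middle of its underside

How it is judged:
By the outcome, as a careful person would: the job done as asked, in the order asked, and still so for the second after the job is handed in, with the robot touching nothing.
It also fails if it takes over 58 s, if anything falls off the work surface, if the arm or the gripper's body presses on something with over 40 N, if the wrist force passes 120 N, or if a joint passes its speed limit or range.

## Robot

A 6-joint arm with a two-finger parallel gripper is mounted at the origin on the work surface. World frame = base frame: x ahead of the robot, y to its left, z up, the work surface at z = 0. Lengths are in mm, angles in rad, forces in N, time in s.
With the tool pointing down it reaches from about 400 to 925 mm from the base axis. Payload 12.5 kg.
Tool frame: the origin (TCP) lies at the very end of the fingers, on their centre line; the grasp point (between the pads) lies 19 mm behind it; z points along the fingers, y is the line along which they close (so a half turn about z gives the same grasp; the last joint's range is limited). The gripper opens to 95 mm and grips with 3 to 60 N. Pads are 20 mm wide; open, the fingers measure 119 mm over their backs; the gripper's body (75 mm by 180 mm) begins 59 mm behind the grasp point.
Start: joints at [-1.211, 0.491, 1.559, -0, 1.092, -0.106], TCP at [280.736, -558.424, 187.161] pointing down, gripper open.
Joint ranges: [-3.1, 3.1], [-0.84, 2.19], [0.05, 2.79], [-1.13, 4.28], [0.06, 2.93], [-2.69, 2.69]. Speed limits (rad/s): [2.22, 2.22, 2.79, 3.14, 3.14, 3.14].

## Interface

Orientations are given as [roll, pitch, yaw] about the fixed x, y, z axes, in that order (R = Rz(yaw) Ry(pitch) Rx(roll)).
In Python, from cell import * gives the robot as it stands.
- The arm moves only by the tool jog_arm, never from a script. Its argument "targets" is a list of rows, each an object with "turn": the turn, a rotation vector about the world's x, y, z in degrees, a list of three; "slide": the shift along the world's x, y, z in mm, a list of three; "claw": the opening in per cent of the stroke, from 0 (shut) to 100 (fully open). In form: [{"turn": [wx, wy, wz], "slide": [x, y, z], "claw": claw}, ...]. A call has 1 to 5 rows; each row shifts and turns the commanded pose from where the row before left it; what a row does not reach is not made up. A row lasts 1/8 s, in which the tool goes at most 62.5 mm and 10.7 degrees, less where a joint would pass 70% of its speed; a pose out of reach is approached as far as the arm can. A call with a gripper value outside its range is refused whole. The fingers move at their own pace and stop on an object; the grip force is fixed at half the most. Time passes only in rows, so rows that do not move let the fingers close. It gives the time, the measured TCP pose, the force, the opening and the grip force at its end, in the units of the state.
- state(): the state, without advancing time (a new reading comes with each control period).
- read_camera(name): name is "scene" or "top" or "wrist"; returns a dict with "frame" (384x512x3 uint8, blue, green, red), "mtx" (3x3 intrinsics, pixels), "R" (3x3) and "t" (3): a world point X has camera coordinates R X + t. Camera axes: x right, y down, z forward; pixel columns grow to the right and rows downward; lengths in mm; the calibration is good to about 2 mm. A picture is of the moment at which its call begins. There is no depth.
- job_done(): hands the job in; it is judged then, once.
Trained networks look in the newest picture that a camera, given by its name, has taken for a name from the list of things; names that differ only in an ending like _2 or _b are one class to them, and where a whole thing is asked for, a point or a joint stands for the part that bears it (a point fixed in the world has none). Each returns a list of dicts, best first, with "conf" (0 to 1); they miss things now and then, are a little off and sometimes report something else, mostly with a low value. They report only what shows in the picture. A call takes as long as a camera call.
- look_for(query, camera): "xy" ([column, row] in pixels, amid what is visible of it).
The state is a dict: "t": time; "joints": joint angles; "qvel": joint speeds; "tau": joint torques, N m; "eef_pos": TCP position; "tcp_rot": TCP orientation; "ft_force": force on the tool from outside, world axes, zero at the start; "moment": the same for the moment, N m; "opening": opening from 0.0 (shut) to 1.0 (fully open); "grip_force": force on a finger pad.
Only numpy, scipy, OpenCV 4.12 (cv2) and the standard library are available. Lean on these libraries where they do the work, as an engineer would, in place of code of your own. Each camera call takes 0.05 s, during which the arm holds its last target. There are 200 camera calls.

## Working session

There is one attempt and no reset: what is moved stays moved. The work goes in short steps, Python scripts to look and compute and a tool call to move; the robot and the scene stay as the last step left them, time stands still between calls to the robot, and variables do not carry over. Pictures are saved under pics/ and viewed, at most 10 in all, crops included, and the job is handed in when it is done.

Besides the shell and the picture viewer there is one more tool, called after "Request:" by a JSON object that holds its "api" and its "payload", one argument or row to a line. jog_arm: Moves the arm, as the interface text tells. Its arguments: {"type":"object","properties":{"targets":{"type":"array","items":{"type":"object","properties":{"turn":{"type":"array","items":{"type":"number"}},"slide":{"type":"array","items":{"type":"number"}},"claw":{"type":"number"}}}}},"required":["targets"]}

```bash
ls; mkdir -p pics
python3 - <<'E'
from cell import *
import cv2
s=state();print(s['t'],s['eef_pos'],s['tcp_rot'],s['opening'])
for c in ['scene','top']:
    r=read_camera(c);cv2.imwrite(f'pics/{c}0.png',r['frame'])
    print(c,r['mtx'].tolist(),r['R'].tolist(),r['t'].tolist())
    for q in ['console','right_axis','left_axis','right_nose','left_nose','light_button_top','right_up_flank','level_left']:
        print(q,[(d['conf'],d['xy']) for d in look_for(q,c)[:3]])
a=cv2.imread('pics/scene0.png');b=cv2.imread('pics/top0.png')
E
```

```text
pics
0.0 [ 280.6278397  -558.13525928  186.56114173] [-3.14050444e+00 -1.05248636e-04  4.65811009e-01] 0.9995044242620209
scene [[377.0461945354769, 0.0, 255.3814666336448], [0.0, 377.0461945354769, 190.6662308490383], [0.0, 0.0, 1.0]] [[-0.5972124871421075, 0.8020361091556816, 0.008678986804567024], [0.45447583772270267, 0.3472882991323771, -0.8202698033037594], [-0.6609001120651937, -0.48593097956001546, -0.5719109414725846]] [325.9694037276024, -203.00003098448235, 1126.7619463764813]
console [(0.65, [318.9, 211.4]), (0.64, [283.4, 218.7])]
right_axis [(0.69, [285.0, 202.4])]
left_axis [(0.94, [290.6, 201.1])]
right_nose [(0.97, [243.2, 190.4])]
left_nose [(0.93, [319.0, 211.3]), (0.34, [250.2, 276.4])]
light_button_top [(0.54, [289.9, 200.8])]
right_up_flank []
level_left [(0.85, [315.7, 211.1])]
top [[409.9144387934188, 0.0, 247.59595505037214], [0.0, 409.9144387934188, 186.28244398585284], [0.0, 0.0, 1.0]] [[0.019515316979167984, -0.9997622345392656, 0.009727630351594163], [-0.9994641369697662, -0.01976338210802424, -0.026093057293711964], [0.026279104141566728, -0.009213203390074557, -0.9996121875851702]] [10.699059625326221, 568.6683190383354, 804.0155245833769]
console [(0.73, [222.0, 195.9])]
right_axis [(0.74, [226.1, 194.4])]
left_axis [(0.79, [225.4, 196.5])]
right_nose [(0.96, [260.9, 178.0]), (0.62, [224.5, 193.9])]
left_nose [(0.61, [184.1, 190.3]), (0.36, [223.3, 197.9])]
light_button_top [(0.53, [230.7, 225.2])]
right_up_flank [(0.53, [121.7, 139.9])]
level_left [(0.97, [182.7, 193.2])]
```

View pics/top0.png

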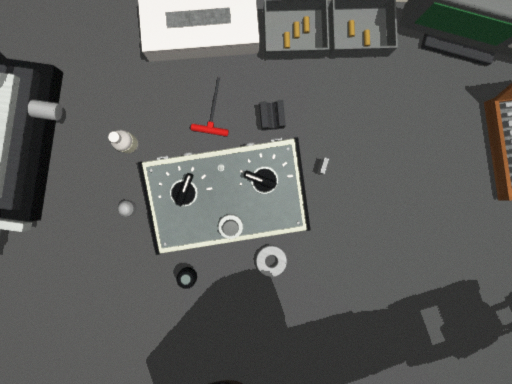

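View pics/scene0.png

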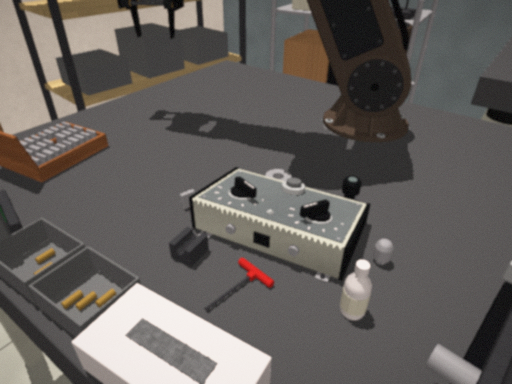

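The top view shows the console yawed about 8°. The right selector is at (264,180) with its nose to the left, probably step 1. The left selector is at (183,192) with its nose up and to the right, probably step 4. The button is at (230,227). I'll zoom in to check these.

Run:
```python
import cv2
b=cv2.imread('pics/top0.png')[130:260,135:315]
cv2.imwrite('pics/crop1.png',cv2.resize(b,None,fx=4.4,fy=4.4,interpolation=cv2.INTER_CUBIC))
```

```text
(no output)
```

View pics/crop1.png

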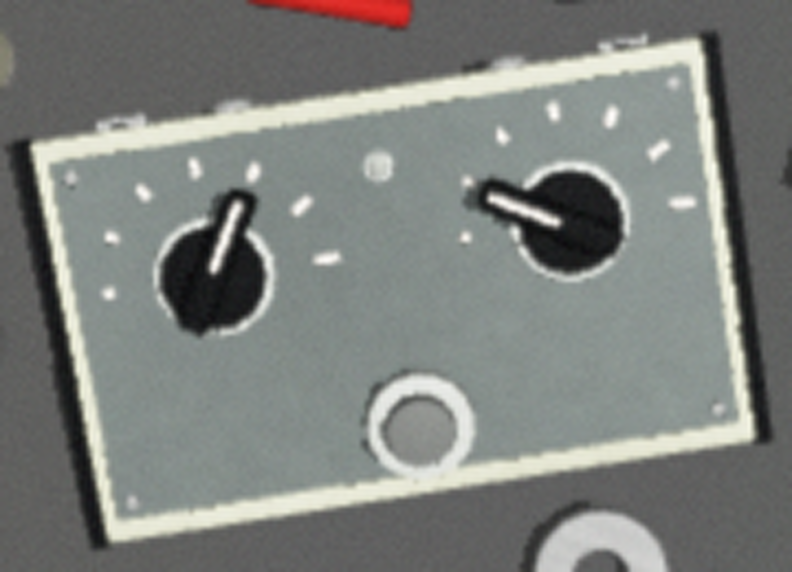

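Left selector nose aligns with its 5th mark, so step 4. Right nose aligns with its 2nd mark, so step 1. That means three clicks clockwise. Next I fit the console pose and the axis positions.

```bash
cat > h.py <<'E'
import numpy as np
from cell import *
from scipy.optimize import least_squares
from scipy.spatial.transform import Rotation as Ro
P=np.deg2rad(10)
def cpose(c):
    return Ro.from_euler('z',c[2]).as_matrix(), np.array([c[0],c[1],0])
def panel(c,u,v,h):
    "u up the panel from its middle, v left, h above the panel -> world"
    R,t=cpose(c)
    p=np.array([u*np.cos(P)-h*np.sin(P), v, 59+u*np.sin(P)+h*np.cos(P)])
    return R@p+t
def proj(cam,X):
    q=cam['R']@X+np.array(cam['t']).ravel(); q=cam['mtx']@q; return q[:2]/q[2]
E
python3 - <<'E'
from h import *
cam=read_camera('top')
px=lambda a:np.array(a)/4.4+[135-.4,130-.4]
obs=[px(p) for p in [(32-12,145),(703+10,40),(757+8,438),(107-8,544),(213,275),(570,222),(421,425)]]
def f(z):
    c=z[:3];a,b=z[3],z[4]
    pts=[panel(c,86.3,147,0),panel(c,86.3,-147,0),panel(c,-86.3,-147,0),panel(c,-86.3,147,0),
     panel(c,a,75,4),panel(c,a,-75,4),panel(c,b,0,13)]
    return np.concatenate([proj(cam,p)-o for p,o in zip(pts,obs)])
r=least_squares(f,[500,0,0.13,10,-50]);print(r.x.round(3),r.fun.round(1).tolist())
c=r.x[:3];a,b=r.x[3:]
np.save('c.npy',r.x)
for n,p in [('Raxis',panel(c,a,-75,30)),('Laxis',panel(c,a,75,30)),('btn',panel(c,b,0,23))]: print(n,p.round(1))
# cross-check in scene
s=read_camera('scene')
for n,p in [('Raxis',panel(c,a,-75,30)),('Laxis',panel(c,a,75,30)),('btn',panel(c,b,0,23))]: print(n,proj(s,p).round(1))
for k in (0,1,4,6):
    t=k*np.pi/6
    for v in(-75,75): print(k,v,'nose tip px',(((proj(cam,panel(c,a+40*np.sin(t),v+40*np.cos(t),30))-[134.6,129.6])*4.4)).round())
E
```

```text
[ 5.46992e+02  6.26280e+01  1.74000e-01  2.06940e+01 -5.35870e+01] [-1.1, 0.3, 1.2, -0.5, 1.4, 0.0, -1.6, 0.2, 0.3, 0.2, 0.1, -0.3, -0.2, 0.0]
Raxis [574.9  -8.6  92.1]
Laxis [549.  139.1  92.1]
btn [491.1  52.8  72.3]
Raxis [242.7 179.7]
Laxis [320.1 201.9]
btn [294.2 180. ]
0 -75 nose tip px [477. 244.]
0 75 nose tip px [108. 302.]
1 -75 nose tip px [483. 194.]
1 75 nose tip px [112. 251.]
4 -75 nose tip px [612. 137.]
4 75 nose tip px [241. 194.]
6 -75 nose tip px [673. 214.]
6 75 nose tip px [305. 271.]
```

```bash
cat >> h.py <<'E'
def tgt(th,gap,h,r=29):
    z=np.load('c.npy');c=z[:3];a=z[3];t=np.deg2rad(th)
    n=np.array([np.sin(t),np.cos(t)]);p=np.array([np.cos(t),-np.sin(t)])
    q=np.array([a,-75])+r*n-(18.5+gap)*p
    return panel(c,q[0],q[1],h), np.rad2deg(c[2])+90-th
def show(th,gap,h):
    s=state();X,y=tgt(th,gap,h)
    print((th,gap,h),'tgt',X.round(1),'yaw %.1f'%y,'| slide',(X-s['eef_pos']).round(1),'turn %.1f'%((y-np.rad2deg(s['tcp_rot'][2])+180)%360-180))
E
python3 -c "
from h import *
show(30,10,80)
for g in [(30,10,16),(30,0,16),(40,0,16),(47,0,16),(60,0,16),(77,0,16),(90,0,16),(107,0,16)]: show(*g)"
```

```text
(30, 10, 80) tgt [549.7  26.9 139.6] yaw 70.0 | slide [268.9 585.4 -47.6] turn 43.3
(30, 10, 16) tgt [560.6  28.8  76.6] yaw 70.0 | slide [ 279.9  587.3 -110.6] turn 43.3
(30, 0, 16) tgt [569.9  25.4  78.1] yaw 70.0 | slide [ 289.2  583.8 -109.1] turn 43.3
(40, 0, 16) tgt [575.7  26.2  79.1] yaw 60.0 | slide [ 295.   584.6 -108. ] turn 33.3
(47, 0, 16) tgt [579.9  26.1  79.8] yaw 53.0 | slide [ 299.1  584.5 -107.3] turn 26.3
(60, 0, 16) tgt [587.4  24.6  81.1] yaw 40.0 | slide [ 306.7  583.  -106.1] turn 13.3
(77, 0, 16) tgt [596.4  20.1  82.5] yaw 23.0 | slide [ 315.7  578.5 -104.6] turn -3.7
(90, 0, 16) tgt [602.2  15.   83.4] yaw 10.0 | slide [ 321.5  573.4 -103.8] turn -16.7
(107, 0, 16) tgt [607.9   6.5  84.1] yaw -7.0 | slide [ 327.1  565.  -103.1] turn -33.7
```

Request:
{"api": "jog_arm", "payload": {
  "targets": [
    {"turn": [0,0,4],"slide": [22,48,0],"claw": 0},
    {"turn": [0,0,4],"slide": [22,48,0],"claw": 0},
    {"turn": [0,0,4],"slide": [22,48,0],"claw": 0},
    {"turn": [0,0,4],"slide": [22,48,0],"claw": 0},
    {"turn": [0,0,4],"slide": [22,48,0],"claw": 0}
  ]
}}

```text
t: 1.62
eef_pos: [391.2, -316.9, 187.4]
tcp_rot: [3.141, -0.0, 0.817]
ft_force: [1.1, -0.1, -0.7]
opening: 0.531
grip_force: 0.0
```

Request:
{"api": "jog_arm", "payload": {
  "targets": [
    {"turn": [0,0,4],"slide": [22,48,0],"claw": 0},
    {"turn": [0,0,4],"slide": [22,48,0],"claw": 0},
    {"turn": [0,0,4],"slide": [22,48,0],"claw": 0},
    {"turn": [0,0,4],"slide": [22,48,0],"claw": 0},
    {"turn": [0,0,4],"slide": [22,48,0],"claw": 0}
  ]
}}

```text
t: 2.25
eef_pos: [501.3, -76.8, 187.4]
tcp_rot: [3.141, -0.0, 1.166]
ft_force: [0.2, -0.5, 0.5]
opening: 0.022
grip_force: 0.0
```

Request:
{"api": "jog_arm", "payload": {
  "targets": [
    {"turn": [0,0,3],"slide": [22,48,-10],"claw": 0},
    {"turn": [0,0,0],"slide": [24,52,-20],"claw": 0},
    {"slide": [0,0,0],"turn": [0,0,0],"claw": 0},
    {"slide": [0,0,0],"turn": [0,0,0],"claw": 0}
  ]
}}

```text
t: 2.75
eef_pos: [546.6, 21.5, 157.2]
tcp_rot: [-3.141, 0.0, 1.217]
ft_force: [0.1, -0.6, -0.6]
opening: 0.006
grip_force: 0.0
```

Run:
```python
from h import *
import cv2
s=state();print(s['t'],s['eef_pos'],s['tcp_rot'],s['opening'],s['ft_force'])
show(30,10,80);show(30,10,16)
w=read_camera('wrist')
z=np.load('c.npy');c=z[:3];a=z[3]
for n,p in [('Raxis',panel(c,a,-75,30)),('btn',panel(c,z[4],0,23)),('nose30',tgt(30,-18.5,30,40)[0])]: print(n,proj(w,p).round(1))
for q in ['right_axis','right_nose','light_button_top']: print(q,[(d['conf'],d['xy']) for d in look_for(q,'wrist')[:3]])
cv2.imwrite('pics/w1.png',w['frame'])
```

```text
2.75 [546.59209438  21.48571279 157.16565545] [-3.14147569e+00  2.29021121e-04  1.21697305e+00] 0.006479217120086815 [ 0.06805592 -0.6414785  -0.62699626]
(30, 10, 80) tgt [549.7  26.9 139.6] yaw 70.0 | slide [  3.1   5.4 -17.6] turn 0.2
(30, 10, 16) tgt [560.6  28.8  76.6] yaw 70.0 | slide [ 14.    7.4 -80.6] turn 0.2
Raxis [300.3 212.2]
btn [187.2 175. ]
nose30 [301.9 167.2]
right_axis [(0.83, [235.8, 117.9]), (0.51, [415.4, 162.5])]
right_nose [(0.93, [299.4, 199.7]), (0.53, [234.7, 112.8]), (0.21, [218.1, 51.4])]
light_button_top [(0.63, [188.5, 177.1]), (0.36, [158.8, 236.3])]
```

View pics/w1.png

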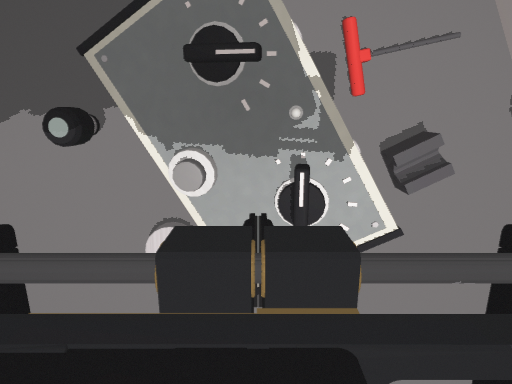

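The wrist view confirms the estimates. The bar runs from its nose at (302,167) to the axis at about (301,210), and the button is at (188,177); both are within 2 px of predictions. I'll descend beside the nose with a clearance.

Request:
{"api": "jog_arm", "payload": {
  "targets": [
    {"turn": [0,0,0],"slide": [14,7.5,-30],"claw": 0},
    {"turn": [0,0,0],"slide": [0,0,-30],"claw": 0},
    {"turn": [0,0,0],"slide": [0,0,-20],"claw": 0},
    {"turn": [0,0,0],"slide": [0,0,0],"claw": 0},
    {"turn": [0,0,0],"slide": [0,0,0],"claw": 0}
  ]
}}

```text
t: 3.58
eef_pos: [561.2, 28.6, 78.1]
tcp_rot: [3.14, -0.0, 1.216]
ft_force: [0.2, 0.0, 0.5]
opening: 0.002
grip_force: 0.0
```

Run:
```python
from h import *
import cv2
s=state();print(s['eef_pos'],s['ft_force'])
show(30,0,16)
w=read_camera('wrist')
R=Ro.from_euler('xyz',s['tcp_rot']).as_matrix();X=s['eef_pos']
for o in [(0,0,0),(0,12,0),(0,-12,0),(10,12,0),(-10,12,0)]: print(o,proj(w,X+R@np.array(o)).round(1))
cv2.imwrite('pics/w2.png',cv2.resize(w['frame'][130:330,150:400],None,fx=3,fy=3))
```

```text
[561.17937549  28.56940266  78.14739714] [0.22367453 0.0487365  0.5140005 ]
(30, 0, 16) tgt [569.9  25.4  78.1] yaw 70.0 | slide [ 8.7 -3.2 -0.1] turn 0.3
(0, 0, 0) [256.9 216.2]
(0, 12, 0) [275.5 216.3]
(0, -12, 0) [238.5 216.2]
(10, 12, 0) [275.7 201.4]
(-10, 12, 0) [275.2 230.7]
```

View pics/w2.png

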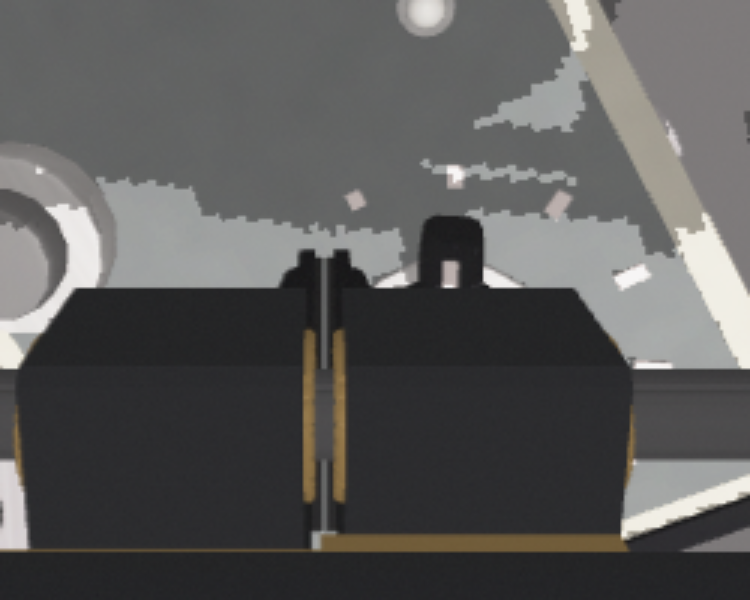

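The finger at its tip is narrower than 12 mm, with a free gap of 11–16 mm to the bar (bar edge at 420, finger edge at about 350–367). I'll advance along the push direction and feel for contact.

Request:
{"api": "jog_arm", "payload": {
  "targets": [
    {"turn": [0,0,0],"slide": [8,-3,0],"claw": 0},
    {"turn": [0,0,0],"slide": [0,0,0],"claw": 0},
    {"turn": [0,0,0],"slide": [1,-0.3,0],"claw": 0},
    {"turn": [0,0,0],"slide": [0,0,0],"claw": 0}
  ]
}}

```text
t: 4.12
eef_pos: [569.7, 25.8, 77.2]
tcp_rot: [3.142, -0.0, 1.216]
ft_force: [0.2, 0.5, 0.6]
opening: 0.001
grip_force: 0.0
```

Request:
{"api": "jog_arm", "payload": {
  "targets": [
    {"turn": [0,0,0],"slide": [1,-0.4,0],"claw": 0},
    {"turn": [0,0,0],"slide": [1,-0.3,0],"claw": 0},
    {"turn": [0,0,0],"slide": [0,0,0],"claw": 0}
  ]
}}

```text
t: 4.5
eef_pos: [571.8, 25.1, 77.1]
tcp_rot: [3.141, 0.0, 1.216]
ft_force: [0.3, 0.4, -0.5]
opening: 0.004
grip_force: 0.0
```

Request:
{"api": "jog_arm", "payload": {
  "targets": [
    {"turn": [0,0,0],"slide": [1,-0.4,0],"claw": 0},
    {"turn": [0,0,0],"slide": [1,-0.3,0],"claw": 0},
    {"turn": [0,0,0],"slide": [0,0,0],"claw": 0}
  ]
}}

```text
t: 4.88
eef_pos: [573.8, 24.3, 77.2]
tcp_rot: [3.141, 0.0, 1.216]
ft_force: [-0.1, -1.0, -0.5]
opening: 0.003
grip_force: 0.0
```

Request:
{"api": "jog_arm", "payload": {
  "targets": [
    {"turn": [0,0,0],"slide": [1,-0.4,0],"claw": 0},
    {"turn": [0,0,0],"slide": [0,0,0],"claw": 0}
  ]
}}

```text
t: 5.12
eef_pos: [574.8, 23.9, 77.2]
tcp_rot: [3.141, -0.0, 1.216]
ft_force: [0.8, -0.1, -0.8]
opening: 0.003
grip_force: 0.0
```

Request:
{"api": "jog_arm", "payload": {
  "targets": [
    {"turn": [0,0,0],"slide": [1,-0.3,0],"claw": 0},
    {"turn": [0,0,0],"slide": [0,0,0],"claw": 0}
  ]
}}

```text
t: 5.38
eef_pos: [575.8, 23.7, 77.2]
tcp_rot: [3.141, -0.0, 1.216]
ft_force: [0.4, -0.4, 0.1]
opening: 0.002
grip_force: 0.0
```

Request:
{"api": "jog_arm", "payload": {
  "targets": [
    {"turn": [0,0,0],"slide": [1,-0.4,0],"claw": 0},
    {"turn": [0,0,0],"slide": [0,0,0],"claw": 0}
  ]
}}

```text
t: 5.62
eef_pos: [576.8, 23.2, 77.2]
tcp_rot: [3.141, -0.0, 1.216]
ft_force: [-1.1, -0.5, 0.8]
opening: 0.007
grip_force: 0.0
```

Request:
{"api": "jog_arm", "payload": {
  "targets": [
    {"turn": [0,0,0],"slide": [1,-0.3,0],"claw": 0},
    {"turn": [0,0,0],"slide": [0,0,0],"claw": 0}
  ]
}}

```text
t: 5.88
eef_pos: [577.8, 22.9, 77.1]
tcp_rot: [3.141, 0.0, 1.216]
ft_force: [-0.1, -0.5, -0.4]
opening: 0.003
grip_force: 0.0
```

Run:
```python
from h import *
import cv2
w=read_camera('wrist')['frame'][160:260,200:330]
t=read_camera('scene')['frame'][150:230,190:300]
cv2.imwrite('pics/w3.png',np.hstack([cv2.resize(w,(480,400)),cv2.resize(t,(320,400))])[:, :800])
```

```text
(no output)
```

View pics/w3.png

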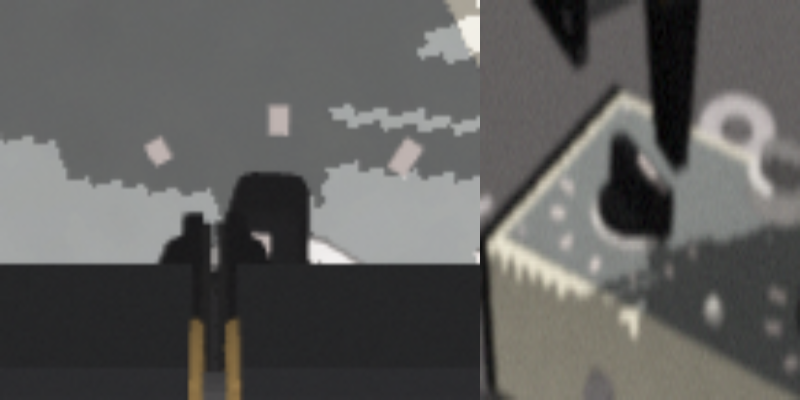

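The bar is still at step 1 (pointing at its mark). The thin tip (half depth about 4.5 mm) still has a few mm to go, so I continue gently.

Request:
{"api": "jog_arm", "payload": {
  "targets": [
    {"turn": [0,0,0],"slide": [1,-0.4,0],"claw": 0},
    {"turn": [0,0,0],"slide": [1,-0.3,0],"claw": 0},
    {"turn": [0,0,0],"slide": [0,0,0],"claw": 0}
  ]
}}

```text
t: 6.35
eef_pos: [579.8, 22.2, 77.1]
tcp_rot: [3.141, 0.0, 1.216]
ft_force: [0.1, -0.4, 0.3]
opening: 0.008
grip_force: 0.0
```

Request:
{"api": "jog_arm", "payload": {
  "targets": [
    {"turn": [0,0,0],"slide": [1,-0.4,0],"claw": 0},
    {"turn": [0,0,0],"slide": [0,0,0],"claw": 0}
  ]
}}

```text
t: 6.6
eef_pos: [580.8, 21.8, 77.2]
tcp_rot: [3.141, 0.0, 1.216]
ft_force: [-0.3, -0.0, 0.2]
opening: 0.003
grip_force: 0.0
```

Request:
{"api": "jog_arm", "payload": {
  "targets": [
    {"turn": [0,0,0],"slide": [1,-0.3,0],"claw": 0},
    {"turn": [0,0,0],"slide": [0,0,0],"claw": 0}
  ]
}}

```text
t: 6.85
eef_pos: [581.8, 21.5, 77.1]
tcp_rot: [3.141, 0.0, 1.216]
ft_force: [-0.1, -0.5, -0.2]
opening: 0.001
grip_force: 0.0
```

Request:
{"api": "jog_arm", "payload": {
  "targets": [
    {"turn": [0,0,0],"slide": [1,-0.4,0],"claw": 0},
    {"turn": [0,0,0],"slide": [0,0,0],"claw": 0}
  ]
}}

```text
t: 7.1
eef_pos: [582.8, 21.2, 77.2]
tcp_rot: [3.141, -0.0, 1.216]
ft_force: [-0.2, -0.5, 0.7]
opening: 0.006
grip_force: 0.0
```

Request:
{"api": "jog_arm", "payload": {
  "targets": [
    {"turn": [0,0,0],"slide": [1,-0.3,0],"claw": 0},
    {"turn": [0,0,0],"slide": [0,0,0],"claw": 0}
  ]
}}

```text
t: 7.35
eef_pos: [583.8, 20.8, 77.1]
tcp_rot: [3.141, 0.0, 1.216]
ft_force: [0.5, 0.8, -0.4]
opening: 0.007
grip_force: 0.0
```

Request:
{"api": "jog_arm", "payload": {
  "targets": [
    {"turn": [0,0,0],"slide": [1,-0.4,0],"claw": 0},
    {"turn": [0,0,0],"slide": [0,0,0],"claw": 0}
  ]
}}

```text
t: 7.6
eef_pos: [584.8, 20.4, 77.1]
tcp_rot: [3.142, 0.0, 1.216]
ft_force: [-0.1, 0.7, -0.2]
opening: 0.008
grip_force: 0.0
```

Request:
{"api": "jog_arm", "payload": {
  "targets": [
    {"turn": [0,0,0],"slide": [1,-0.3,0],"claw": 0},
    {"turn": [0,0,0],"slide": [0,0,0],"claw": 0}
  ]
}}

```text
t: 7.85
eef_pos: [585.8, 20.2, 77.2]
tcp_rot: [3.141, 0.0, 1.216]
ft_force: [0.4, 0.2, 0.0]
opening: 0.005
grip_force: 0.0
```

```bash
cat > pic.py <<'E'
from h import *
import cv2,sys
s=state();w=read_camera('wrist')
z=np.load('c.npy');c=z[:3];R=Ro.from_euler('xyz',s['tcp_rot']).as_matrix()
print(s['t'],s['eef_pos'].round(1),s['ft_force'].round(1))
for k in range(1,7): print(k,((proj(w,tgt(30*k,-18.5,30,40)[0])-[200,130])*3.2).round(),end=' ')
print('tcp',((proj(w,s['eef_pos'])-[200,130])*3.2).round())
f=cv2.resize(w['frame'][130:260,200:330],(416,416),interpolation=cv2.INTER_CUBIC)
t=read_camera('scene')['frame'][145:235,190:290]
cv2.imwrite(sys.argv[1],np.hstack([f,cv2.resize(t,(380,416))]))
E
python3 pic.py pics/w4.png
```

```text
7.85 [585.8  20.2  77.2] [0.4 0.2 0. ]
1 [178. 261.] 2 [287. 294.] 3 [365. 370.] 4 [389. 466.] 5 [356. 551.] 6 [280. 604.] tcp [182. 276.]
```

View pics/w4.png

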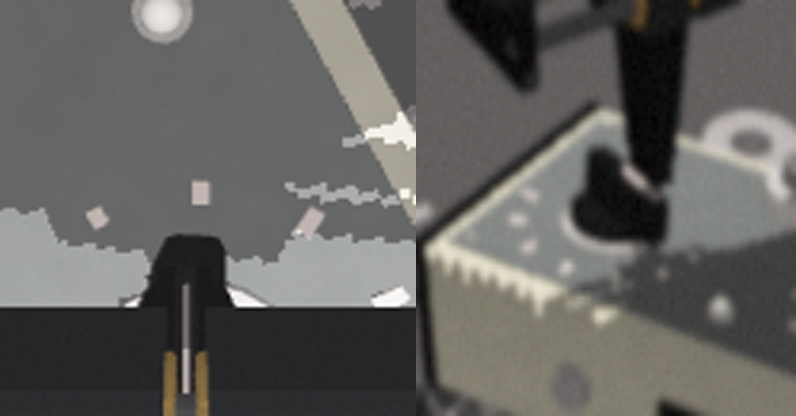

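The view is ambiguous, because the finger and bar are black on black. I'll overlay the model in a brightened zoom to see whether the tip sits above the bar.

Run:
```python
from h import *
import cv2
s=state();w=read_camera('wrist');sc=read_camera('scene')
z=np.load('c.npy');c=z[:3];a=z[3]
def bar(th,h):
    return [tgt(th,-18.5+o,h,r)[0] for r,o in [(40,6.5),(40,-6.5),(-20,-6.5),(-20,6.5)]]
def ov(cam,x0,y0,wd,ht,k):
    f=np.clip(255*(cam['frame'][y0:y0+ht,x0:x0+wd]/255.)**0.45,0,255).astype(np.uint8)
    f=cv2.resize(f,None,fx=k,fy=k,interpolation=cv2.INTER_CUBIC)
    q=lambda X:((proj(cam,X)-[x0,y0]+.5)*k).astype(int)
    cv2.polylines(f,[np.array([q(X) for X in bar(30,30)])],True,(0,255,0),1)
    cv2.polylines(f,[np.array([q(panel(c,a+22*np.cos(t),-75+22*np.sin(t),0)) for t in np.linspace(0,6.28,40)])],True,(255,0,0),1)
    cv2.polylines(f,[np.array([q(panel(c,u,v,0)) for u,v in [(86.3,147),(86.3,-147),(-86.3,-147),(-86.3,147)]])],True,(255,255,0),1)
    cv2.circle(f,tuple(int(i) for i in q(s['eef_pos'])),4,(0,0,255),1)
    return f
A=ov(w,210,150,100,100,4);B=ov(sc,190,150,100,100,4)
cv2.imwrite('pics/o1.png',np.hstack([A,B]))
```

```text
(no output)
```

View pics/o1.png

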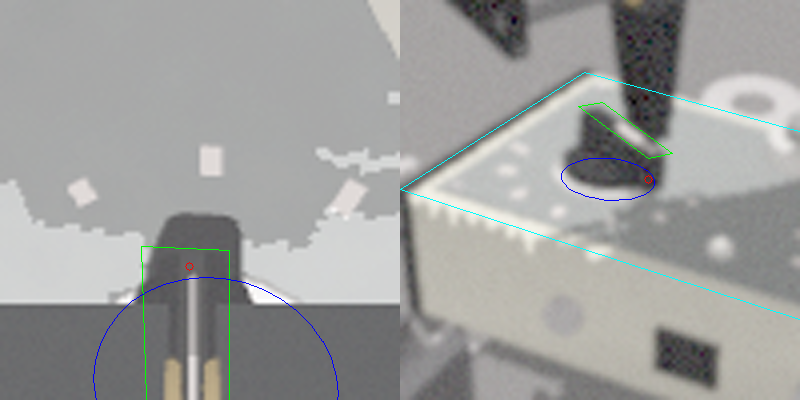

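Run:
```python
from h import *
sc=read_camera('scene');t=read_camera('top')
for zz in (60,77,90,100,110): print(zz,proj(sc,np.array([577.8,22.9,zz])).round(1),'now',((proj(sc,np.array([585.8,20.2,zz]))-[190,150])*4).round()+[400,0])
s=state();print(s['joints'],s['eef_pos'],s['ft_force'],s['opening'])
```

```text
60 [255.3 200.5] now [646. 208.]
77 [255.3 193.1] now [646. 178.]
90 [255.4 187.2] now [646. 155.]
100 [255.5 182.6] now [646. 136.]
110 [255.5 177.9] now [646. 117.]
[-7.82276740e-02  5.66795438e-01  1.76706203e+00 -5.46516567e-05
  8.07640146e-01  2.76303208e-01] [585.71928323  20.17714406  77.16698332] [ 0.39812826 -0.30584051  0.70801713] 0.004869053984971575
```

The scene camera shows the visible finger end at z≈97 while the reported TCP is at 77. With the fingers shut, the tip evidently ends about 19 mm behind the nominal TCP, so I was passing above the bar. I'll raise, go back, and go down about 18 mm deeper.

Request:
{"api": "jog_arm", "payload": {
  "targets": [
    {"turn": [0,0,0],"slide": [0,0,8],"claw": 0},
    {"turn": [0,0,0],"slide": [-18,6.5,0],"claw": 0},
    {"turn": [0,0,0],"slide": [0,0,-8],"claw": 0},
    {"turn": [0,0,0],"slide": [0,0,-8],"claw": 0},
    {"turn": [0,0,0],"slide": [0,0,0],"claw": 0}
  ]
}}

```text
t: 8.78
eef_pos: [567.8, 26.5, 68.3]
tcp_rot: [-3.141, 0.0, 1.216]
ft_force: [-0.5, 0.2, 0.3]
opening: 0.007
grip_force: 0.0
```

Request:
{"api": "jog_arm", "payload": {
  "targets": [
    {"turn": [0,0,0],"slide": [0,0,-4],"claw": 0},
    {"turn": [0,0,0],"slide": [0,0,-3],"claw": 0},
    {"turn": [0,0,0],"slide": [0,0,0],"claw": 0}
  ]
}}

```text
t: 9.15
eef_pos: [567.7, 26.7, 61.9]
tcp_rot: [-3.141, 0.0, 1.216]
ft_force: [-0.9, -0.8, 0.4]
opening: 0.004
grip_force: 0.0
```

Run:
```python
from h import *
import cv2
s=state();w=read_camera('wrist');sc=read_camera('scene')
z=np.load('c.npy');c=z[:3];a=z[3];X=s['eef_pos'];print(X,s['ft_force'])
g=lambda f:np.clip(255*(f/255.)**0.5,0,255).astype(np.uint8)
f=cv2.resize(g(sc['frame'][145:225,210:310]),None,fx=5,fy=5,interpolation=cv2.INTER_CUBIC)
for dz in (0,10,20): cv2.circle(f,tuple(((proj(sc,X+[0,0,dz])-[209.5,144.5])*5).astype(int)),3,(0,0,255),1)
f2=cv2.resize(g(w['frame'][150:250,220:295]),None,fx=4,fy=4,interpolation=cv2.INTER_CUBIC)
cv2.imwrite('pics/o2.png',np.hstack([f,f2]))
```

```text
[567.70058955  26.65516679  61.93278742] [-0.93296559 -0.76556031  0.40651238]
```

View pics/o2.png

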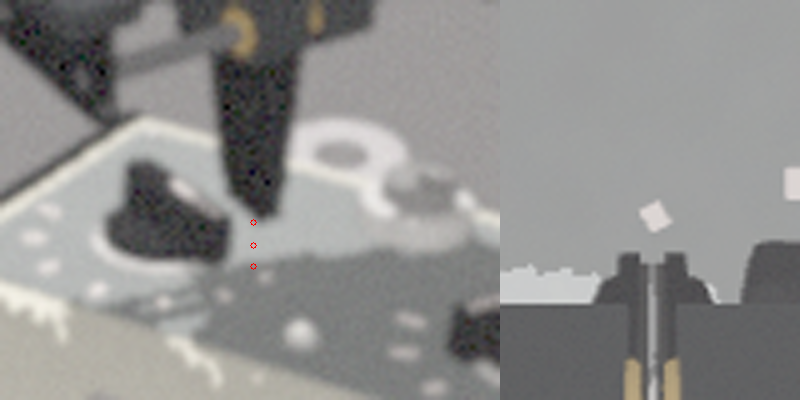

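The finger tip (262,216) sits about 21 mm above the reported TCP, beside the bar and clear of it by about 9 mm. I'll go 5 mm lower, then push.

Request:
{"api": "jog_arm", "payload": {
  "targets": [
    {"turn": [0,0,0],"slide": [0,0,-5],"claw": 0},
    {"turn": [0,0,0],"slide": [5,-1.8,0],"claw": 0},
    {"turn": [0,0,0],"slide": [0,0,0],"claw": 0}
  ]
}}

```text
t: 9.62
eef_pos: [573.1, 24.7, 57.1]
tcp_rot: [3.141, -0.0, 1.216]
ft_force: [-1.3, -0.1, 0.3]
opening: 0.004
grip_force: 0.3
```

Request:
{"api": "jog_arm", "payload": {
  "targets": [
    {"turn": [0,0,0],"slide": [1,-0.3,0],"claw": 0},
    {"turn": [0,0,0],"slide": [1,-0.4,0],"claw": 0},
    {"turn": [0,0,0],"slide": [0,0,0],"claw": 0}
  ]
}}

```text
t: 10.0
eef_pos: [574.7, 24.2, 57.2]
tcp_rot: [-3.142, -0.0, 1.216]
ft_force: [-1.5, 1.9, 1.1]
opening: 0.004
grip_force: 0.9
```

Request:
{"api": "jog_arm", "payload": {
  "targets": [
    {"turn": [0,0,0],"slide": [1,-0.3,0],"claw": 0},
    {"turn": [0,0,0],"slide": [1,-0.4,0],"claw": 0},
    {"turn": [0,0,0],"slide": [0,0,0],"claw": 0}
  ]
}}

```text
t: 10.38
eef_pos: [576.6, 23.6, 57.2]
tcp_rot: [-3.141, -0.0, 1.216]
ft_force: [-3.2, 2.8, 3.5]
opening: 0.004
grip_force: 2.7
```

Request:
{"api": "jog_arm", "payload": {
  "targets": [
    {"turn": [0,0,0],"slide": [1,-0.3,0],"claw": 0},
    {"turn": [0,0,0],"slide": [0,0,0],"claw": 0}
  ]
}}

```text
t: 10.62
eef_pos: [577.7, 23.2, 57.3]
tcp_rot: [3.142, -0.0, 1.216]
ft_force: [-4.2, 3.4, 5.0]
opening: -0.0
grip_force: 3.4
```

Contact is confirmed, but the lift component (5 N) suggests the tip's chamfer is riding the top edge of the bar. I'll back off, go 5 mm deeper and retry.

Request:
{"api": "jog_arm", "payload": {
  "targets": [
    {"turn": [0,0,0],"slide": [-6,2,0],"claw": 0},
    {"turn": [0,0,0],"slide": [0,0,-2],"claw": 0},
    {"turn": [0,0,0],"slide": [0,0,0],"claw": 0}
  ]
}}

```text
t: 11.0
eef_pos: [571.8, 25.1, 54.9]
tcp_rot: [3.141, 0.0, 1.216]
ft_force: [0.2, 0.7, 0.1]
opening: 0.006
grip_force: 0.4
```

Request:
{"api": "jog_arm", "payload": {
  "targets": [
    {"turn": [0,0,0],"slide": [0,0,-1.5],"claw": 0},
    {"turn": [0,0,0],"slide": [0,0,-1.5],"claw": 0},
    {"turn": [0,0,0],"slide": [0,0,0],"claw": 0}
  ]
}}

```text
t: 11.38
eef_pos: [571.7, 25.2, 52.0]
tcp_rot: [-3.141, 0.0, 1.216]
ft_force: [-0.3, -0.4, -0.1]
opening: 0.007
grip_force: 0.0
```

Request:
{"api": "jog_arm", "payload": {
  "targets": [
    {"turn": [0,0,0],"slide": [2,-0.7,0],"claw": 0},
    {"turn": [0,0,0],"slide": [0,0,0],"claw": 0}
  ]
}}

```text
t: 11.62
eef_pos: [573.5, 24.6, 52.1]
tcp_rot: [-3.141, 0.0, 1.216]
ft_force: [-2.7, 3.0, 1.6]
opening: 0.004
grip_force: 1.5
```

Request:
{"api": "jog_arm", "payload": {
  "targets": [
    {"turn": [0,0,0],"slide": [2,-0.7,0],"claw": 0},
    {"turn": [0,0,0],"slide": [0,0,0],"claw": 0}
  ]
}}

```text
t: 11.88
eef_pos: [575.5, 24.0, 52.2]
tcp_rot: [-3.141, -0.0, 1.216]
ft_force: [-4.1, 2.9, 1.4]
opening: 0.004
grip_force: 2.5
```

Run:
```python
from h import *
X=state()['eef_pos'];z=np.load('c.npy')
for h in (-8,-10,-12): print(h,tgt(36,-5.5,h,31)[0].round(1))
p0=None
for th in [36,42,48,54,60,66,72,78,84,90,96,102,108]:
    Y,y=tgt(th,-5.5,-10,31)
    print(th,Y.round(1),None if p0 is None else (Y-p0).round(1));p0=Y
```

```text
-8 [583.2  26.1  56.1]
-10 [583.6  26.1  54.1]
-12 [583.9  26.2  52.1]
36 [583.6  26.1  54.1] None
42 [587.   25.7  54.7] [ 3.4 -0.4  0.6]
48 [590.4  25.   55.2] [ 3.4 -0.8  0.6]
54 [593.7  23.9  55.8] [ 3.3 -1.1  0.5]
60 [596.9  22.4  56.3] [ 3.2 -1.5  0.5]
66 [599.9  20.6  56.7] [ 3.  -1.8  0.5]
72 [602.7  18.5  57.2] [ 2.8 -2.1  0.4]
78 [605.2  16.2  57.5] [ 2.6 -2.4  0.4]
84 [607.5  13.5  57.9] [ 2.3 -2.6  0.3]
90 [609.6  10.7  58.1] [ 2.  -2.9  0.3]
96 [611.3   7.6  58.3] [ 1.7 -3.1  0.2]
102 [612.7   4.4  58.5] [ 1.4 -3.2  0.1]
108 [613.8   1.   58.6] [ 1.1 -3.4  0.1]
```

Run:
```python
from h import *
p0=None
for th in [30,34,40,44,48,52,56,60,66,72,78,84,90,96,102,108]:
    Y,y=tgt(th,-2.8,10,30)
    print(th,(Y-[0,0,20]).round(1),None if p0 is None else (Y-p0).round(1));p0=Y
```

```text
30 [573.8  25.5  52.7] None
34 [576.2  25.8  53.1] [2.3 0.2 0.4]
40 [579.6  25.8  53.7] [3.5 0.  0.6]
44 [582.   25.6  54.1] [ 2.3 -0.2  0.4]
48 [584.3  25.3  54.5] [ 2.3 -0.4  0.4]
52 [586.5  24.7  54.9] [ 2.3 -0.5  0.4]
56 [588.8  24.1  55.2] [ 2.2 -0.7  0.4]
60 [591.   23.2  55.6] [ 2.2 -0.8  0.4]
66 [594.1  21.7  56.1] [ 3.2 -1.5  0.5]
72 [597.1  19.9  56.6] [ 3.  -1.9  0.5]
78 [599.9  17.7  57. ] [ 2.8 -2.2  0.4]
84 [602.4  15.3  57.3] [ 2.5 -2.4  0.4]
90 [604.7  12.6  57.7] [ 2.3 -2.7  0.3]
96 [606.7   9.6  57.9] [ 2.  -2.9  0.3]
102 [608.4   6.5  58.1] [ 1.7 -3.1  0.2]
108 [609.7   3.2  58.2] [ 1.3 -3.3  0.1]
```

Request:
{"api": "jog_arm", "payload": {
  "targets": [
    {"turn": [0,0,-5],"slide": [2,0.5,0.4],"claw": 0},
    {"turn": [0,0,-4],"slide": [2,0.5,0.4],"claw": 0},
    {"turn": [0,0,0],"slide": [0,0,0],"claw": 0}
  ]
}}

```text
t: 12.25
eef_pos: [580.2, 24.6, 53.0]
tcp_rot: [3.14, -0.0, 1.06]
ft_force: [1.2, -0.3, 0.5]
opening: 0.008
grip_force: 0.0
```

Request:
{"api": "jog_arm", "payload": {
  "targets": [
    {"turn": [0,0,-2],"slide": [1.2,0,0.2],"claw": 0},
    {"turn": [0,0,-2],"slide": [1.2,-0.1,0.2],"claw": 0},
    {"turn": [0,0,0],"slide": [0,0,0],"claw": 0}
  ]
}}

```text
t: 12.62
eef_pos: [582.3, 24.6, 53.4]
tcp_rot: [3.141, -0.0, 0.989]
ft_force: [0.4, -0.0, -1.1]
opening: 0.003
grip_force: 0.0
```

The force dropped away, which suggests one click. I'll check with the networks and save a view.

```bash
cat > chk.py <<'E'
from h import *
import cv2,sys
for cam in ('scene','wrist'):
    r=read_camera(cam)
    print(cam,[(d['conf'],d['xy']) for d in look_for('right_nose',cam)[:2]])
    print({k:proj(r,tgt(30*k,-18.5,25,25)[0]).round(0).tolist() for k in range(1,6)})
    if cam=='scene': sc=r
    else: w=r
g=lambda f:np.clip(255*(f/255.)**0.5,0,255).astype(np.uint8)
f=cv2.resize(g(sc['frame'][150:220,200:280]),None,fx=5,fy=5,interpolation=cv2.INTER_CUBIC)
f2=cv2.resize(g(w['frame'][130:235,210:310]),None,fx=3.3333,fy=3.3333,interpolation=cv2.INTER_CUBIC)
for k in range(1,6):
    for cam,im,o,s in ((sc,f,(200,150),5),(w,f2,(210,130),3.333)):
        q=((proj(cam,tgt(30*k,-18.5,30,40)[0])-o+.5)*s).astype(int)
        cv2.circle(im,tuple(int(i) for i in q),3,(0,0,255),1);cv2.putText(im,str(k),(int(q[0])+4,int(q[1])),0,.5,(0,0,255))
print(f.shape,f2.shape)
cv2.imwrite(sys.argv[1],np.hstack([f,f2[:350]]))
E
python3 chk.py pics/k1.png
```

```text
scene [(0.83, [240.6, 190.3]), (0.48, [294.4, 182.6])]
{1: [250.0, 188.0], 2: [243.0, 188.0], 3: [236.0, 187.0], 4: [231.0, 184.0], 5: [229.0, 181.0]}
wrist [(0.59, [296.2, 223.1])]
{1: [269.0, 250.0], 2: [293.0, 252.0], 3: [313.0, 264.0], 4: [323.0, 282.0], 5: [321.0, 301.0]}
(350, 400, 3) (350, 333, 3)
```

View pics/k1.png

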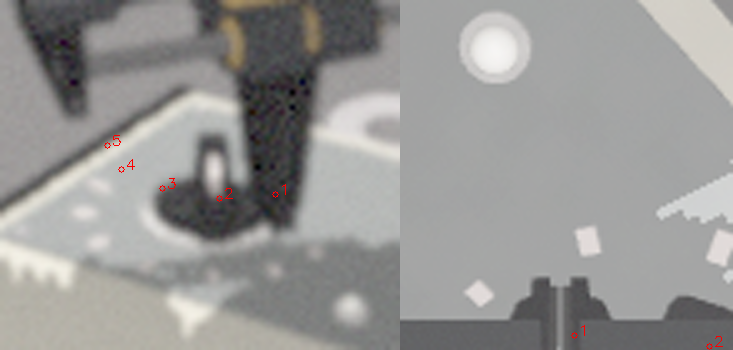

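The scene view shows the nose pointing at step 2, so click one is done. No more pictures, so from here I count clicks by force and score the white nose line numerically.

```bash
cat > ang.py <<'E'
from h import *
import cv2
s=state();print('t',s['t'],s['eef_pos'].round(1),s['tcp_rot'][2].round(3))
z=np.load('c.npy');c=z[:3];a=z[3]
for cam in ('scene','top'):
    r=read_camera(cam);g=cv2.cvtColor(r['frame'],cv2.COLOR_BGR2GRAY).astype(np.float32)
    def val(th,v):
        t=np.deg2rad(th);out=[]
        for rr in np.linspace(2,34,17):
            for o in (0,-5,5):
                q=proj(r,panel(c,a+rr*np.sin(t)-o*np.cos(t),v+rr*np.cos(t)+o*np.sin(t),30)).astype(np.float32)
                out.append(cv2.getRectSubPix(g,(1,1),(float(q[0]),float(q[1])))[0,0])
        out=np.array(out).reshape(-1,3);return (out[:,0]-out[:,1:].max(1)).mean()
    for n,v in(('R',-75),('L',75)):
        ths=np.arange(-10,200,2);sc=np.array([val(t,v) for t in ths]);i=np.argsort(-sc)[:1]
        print(cam,n,'best',[(ths[j],sc[j].round(0)) for j in i],'steps',[round(float(val(30*k,v))) for k in range(7)])
E
python3 ang.py
```

```text
t 12.825 [582.1  24.7  53.4] 0.99
scene R best [(np.int64(62), np.float32(78.0))] steps [-19, -28, 72, -55, -22, -8, -8]
scene L best [(np.int64(124), np.float32(12.0))] steps [-2, -8, -5, -25, 4, -9, -16]
top R best [(np.int64(110), np.float32(-0.0))] steps [-3, -3, -2, -2, -2, -2, -10]
top L best [(np.int64(108), np.float32(0.0))] steps [-9, -7, -12, -5, 0, -2, -2]
```

Request:
{"api": "jog_arm", "payload": {
  "targets": [
    {"turn": [0,0,-4],"slide": [2.3,-0.4,0.4],"claw": 0},
    {"turn": [0,0,-4],"slide": [2.3,-0.5,0.4],"claw": 0},
    {"turn": [0,0,-4],"slide": [2.2,-0.7,0.4],"claw": 0},
    {"turn": [0,0,0],"slide": [0,0,0],"claw": 0}
  ]
}}

```text
t: 13.42
eef_pos: [589.0, 23.1, 54.6]
tcp_rot: [3.141, -0.0, 0.78]
ft_force: [0.5, -0.5, -0.3]
opening: 0.005
grip_force: 0.0
```

Request:
{"api": "jog_arm", "payload": {
  "targets": [
    {"turn": [0,0,-4],"slide": [2.2,-0.8,0.4],"claw": 0},
    {"turn": [0,0,0],"slide": [0,0,0],"claw": 0}
  ]
}}

```text
t: 13.68
eef_pos: [590.9, 22.3, 54.9]
tcp_rot: [-3.141, 0.0, 0.712]
ft_force: [-0.8, 0.3, -0.9]
opening: 0.006
grip_force: 0.4
```

Request:
{"api": "jog_arm", "payload": {
  "targets": [
    {"turn": [0,0,-3],"slide": [1.6,-0.8,0.3],"claw": 0},
    {"turn": [0,0,0],"slide": [0,0,0],"claw": 0}
  ]
}}

```text
t: 13.92
eef_pos: [592.3, 21.6, 55.1]
tcp_rot: [-3.141, 0.001, 0.66]
ft_force: [-1.8, 0.5, -1.3]
opening: 0.003
grip_force: 0.9
```

Request:
{"api": "jog_arm", "payload": {
  "targets": [
    {"turn": [0,0,-3],"slide": [1.6,-0.8,0.3],"claw": 0},
    {"turn": [0,0,0],"slide": [0,0,0],"claw": 0}
  ]
}}

```text
t: 14.18
eef_pos: [593.9, 20.8, 55.4]
tcp_rot: [-3.141, 0.001, 0.608]
ft_force: [-1.8, 1.3, -0.7]
opening: 0.006
grip_force: 1.1
```

Request:
{"api": "jog_arm", "payload": {
  "targets": [
    {"turn": [0,0,-3],"slide": [1.5,-1,0.2],"claw": 0},
    {"turn": [0,0,0],"slide": [0,0,0],"claw": 0}
  ]
}}

```text
t: 14.42
eef_pos: [595.6, 19.8, 55.6]
tcp_rot: [-3.141, 0.0, 0.555]
ft_force: [-1.9, 1.9, -1.2]
opening: 0.003
grip_force: 1.1
```

```bash
python3 ang.py | grep -v top
```

```text
t 14.425 [595.6  19.8  55.6] 0.555
scene R best [(np.int64(70), np.float32(33.0))] steps [-11, -35, -69, -40, -13, -7, -7]
scene L best [(np.int64(124), np.float32(12.0))] steps [-2, -8, -7, -26, 3, -11, -11]
```

Bar at about 70°, nearly halfway to step 3. I continue in small steps.

Request:
{"api": "jog_arm", "payload": {
  "targets": [
    {"turn": [0,0,-3],"slide": [1.4,-1,0.2],"claw": 0},
    {"turn": [0,0,0],"slide": [0,0,0],"claw": 0}
  ]
}}

```text
t: 14.78
eef_pos: [597.4, 18.6, 56.0]
tcp_rot: [3.141, -0.0, 0.502]
ft_force: [-0.4, 0.9, -1.3]
opening: 0.005
grip_force: 0.6
```

Request:
{"api": "jog_arm", "payload": {
  "targets": [
    {"turn": [0,0,-3],"slide": [1.4,-1.1,0.2],"claw": 0},
    {"turn": [0,0,0],"slide": [0,0,0],"claw": 0}
  ]
}}

```text
t: 15.02
eef_pos: [599.0, 17.4, 56.3]
tcp_rot: [3.141, -0.001, 0.45]
ft_force: [0.5, -0.2, -0.5]
opening: 0.002
grip_force: 0.0
```

```bash
python3 ang.py | grep -v top
```

```text
t 15.025 [599.   17.4  56.3] 0.45
scene R best [(np.int64(54), np.float32(-1.0))] steps [-9, -25, -13, -25, -13, -2, -11]
scene L best [(np.int64(124), np.float32(13.0))] steps [-3, -6, -6, -24, 4, -12, -11]
```

The force vanished, so click two (step 3) is likely. The finger blocks the scene view, so I continue to the next contact (about 90°) and watch the force.

Request:
{"api": "jog_arm", "payload": {
  "targets": [
    {"turn": [0,0,-4],"slide": [1.8,-1.4,0.2],"claw": 0},
    {"turn": [0,0,-4],"slide": [1.7,-1.5,0.2],"claw": 0},
    {"turn": [0,0,-4],"slide": [1.7,-1.7,0.2],"claw": 0},
    {"turn": [0,0,0],"slide": [0,0,0],"claw": 0}
  ]
}}

```text
t: 15.62
eef_pos: [604.0, 12.9, 56.8]
tcp_rot: [3.141, -0.0, 0.24]
ft_force: [0.7, -0.2, -0.5]
opening: 0.007
grip_force: 0.0
```

```bash
sed -i "s/('scene','top')/('scene','top','wrist')/" ang.py; python3 ang.py | grep ' R'
```

```text
scene R best [(np.int64(74), np.float32(-2.0))] steps [-9, -28, -3, -18, -11, -4, -13]
top R best [(np.int64(14), np.float32(8.0))] steps [-13, -3, -5, -2, -1, -5, -1]
wrist R best [(np.int64(2), np.float32(1.0))] steps [0, -6, -19, 0, -1, 0, 0]
```

Request:
{"api": "jog_arm", "payload": {
  "targets": [
    {"turn": [0,0,-3],"slide": [1.1,-1.4,0.1],"claw": 0},
    {"turn": [0,0,0],"slide": [0,0,0],"claw": 0}
  ]
}}

```text
t: 16.02
eef_pos: [604.9, 11.6, 56.9]
tcp_rot: [3.141, -0.0, 0.188]
ft_force: [-0.4, 0.1, 0.5]
opening: 0.006
grip_force: 0.0
```

Request:
{"api": "jog_arm", "payload": {
  "targets": [
    {"turn": [0,0,-3],"slide": [1,-1.4,0.1],"claw": 0},
    {"turn": [0,0,0],"slide": [0,0,0],"claw": 0}
  ]
}}

```text
t: 16.27
eef_pos: [605.9, 10.2, 56.9]
tcp_rot: [3.142, 0.0, 0.136]
ft_force: [-0.6, 0.8, 0.0]
opening: 0.003
grip_force: 0.1
```

Request:
{"api": "jog_arm", "payload": {
  "targets": [
    {"turn": [0,0,-3],"slide": [0.9,-1.5,0.1],"claw": 0},
    {"turn": [0,0,0],"slide": [0,0,0],"claw": 0}
  ]
}}

```text
t: 16.52
eef_pos: [606.7, 8.8, 57.0]
tcp_rot: [-3.142, 0.0, 0.084]
ft_force: [-0.2, 1.1, 0.0]
opening: 0.002
grip_force: 0.7
```

Request:
{"api": "jog_arm", "payload": {
  "targets": [
    {"turn": [0,0,-3],"slide": [0.8,-1.5,0.1],"claw": 0},
    {"turn": [0,0,0],"slide": [0,0,0],"claw": 0}
  ]
}}

```text
t: 16.77
eef_pos: [607.5, 7.4, 57.1]
tcp_rot: [-3.141, 0.0, 0.032]
ft_force: [0.2, 0.6, -0.0]
opening: 0.004
grip_force: 1.0
```

Request:
{"api": "jog_arm", "payload": {
  "targets": [
    {"turn": [0,0,-3],"slide": [0.7,-1.6,0],"claw": 0},
    {"turn": [0,0,0],"slide": [0,0,0],"claw": 0}
  ]
}}

```text
t: 17.02
eef_pos: [608.3, 5.7, 57.1]
tcp_rot: [-3.142, 0.0, -0.021]
ft_force: [-0.7, 2.9, -1.7]
opening: 0.007
grip_force: 1.1
```

Request:
{"api": "jog_arm", "payload": {
  "targets": [
    {"turn": [0,0,-3],"slide": [0.6,-1.6,0],"claw": 0},
    {"turn": [0,0,0],"slide": [0,0,0],"claw": 0}
  ]
}}

```text
t: 17.27
eef_pos: [609.0, 4.0, 57.2]
tcp_rot: [3.141, -0.0, -0.073]
ft_force: [0.7, 1.7, -0.1]
opening: 0.003
grip_force: 0.8
```

```bash
python3 ang.py | grep ' R'
```

```text
scene R best [(np.int64(154), np.float32(-0.0))] steps [-10, -26, -1, -1, -11, -1, -14]
top R best [(np.int64(104), np.float32(-1.0))] steps [-4, -12, -6, -3, -4, -5, -14]
wrist R best [(np.int64(194), np.float32(0.0))] steps [-14, -12, -8, -19, -1, 0, -1]
```

Request:
{"api": "jog_arm", "payload": {
  "targets": [
    {"turn": [0,0,-3],"slide": [0.5,-1.6,0],"claw": 0},
    {"turn": [0,0,0],"slide": [0,0,0],"claw": 0}
  ]
}}

```text
t: 17.68
eef_pos: [609.4, 2.2, 57.2]
tcp_rot: [3.141, -0.0, -0.126]
ft_force: [-1.1, -0.0, -0.4]
opening: 0.005
grip_force: 0.0
```

Released, so I back off along +y, raise, and check the angle.

Request:
{"api": "jog_arm", "payload": {
  "targets": [
    {"turn": [0,0,0],"slide": [0,10,0],"claw": 0},
    {"turn": [0,0,0],"slide": [0,0,40],"claw": 0},
    {"turn": [0,0,0],"slide": [-40,15,40],"claw": 0},
    {"turn": [0,0,0],"slide": [-40,20,0],"claw": 0},
    {"turn": [0,0,0],"slide": [0,0,0],"claw": 0}
  ]
}}

```text
t: 18.3
eef_pos: [527.3, 48.9, 138.0]
tcp_rot: [3.142, 0.0, -0.125]
ft_force: [0.7, -0.8, -0.1]
opening: 0.004
grip_force: 0.0
```

```bash
python3 ang.py
python3 - <<'E'
from h import *
z=np.load('c.npy');s=state()
for h in (23,): print((panel(z[:3],z[4],0,h)-s['eef_pos']).round(1))
E
```

```text
t 18.3 [527.3  48.9 138. ] -0.125
scene R best [(np.int64(182), np.float32(-5.0))] steps [-13, -24, -10, -44, -20, -10, -5]
scene L best [(np.int64(124), np.float32(12.0))] steps [-2, -8, -8, -26, 3, -9, -17]
top R best [(np.int64(120), np.float32(105.0))] steps [-3, -4, -4, -17, 105, -14, -4]
top L best [(np.int64(94), np.float32(-0.0))] steps [-6, -2, -6, 0, -1, -2, -3]
wrist R best [(np.int64(122), np.float32(164.0))] steps [-26, -9, -6, -49, 127, -48, -17]
wrist L best [(np.int64(122), np.float32(112.0))] steps [-5, -9, -17, -34, 84, -32, -16]
[-39.    5.3 -65. ]
```

Right selector is at step 4: 122° in the wrist view, the same as the left one. Now the button.

Request:
{"api": "jog_arm", "payload": {
  "targets": [
    {"turn": [0,0,0],"slide": [-39,5,0],"claw": 0},
    {"turn": [0,0,0],"slide": [0,0,-40],"claw": 0},
    {"turn": [0,0,0],"slide": [0,0,-32],"claw": 0},
    {"turn": [0,0,0],"slide": [0,0,0],"claw": 0},
    {"turn": [0,0,0],"slide": [0,0,0],"claw": 0}
  ]
}}

```text
t: 19.08
eef_pos: [491.3, 52.2, 65.7]
tcp_rot: [3.142, -0.001, -0.128]
ft_force: [-0.3, -1.2, -0.5]
opening: 0.006
grip_force: 0.0
```

Request:
{"api": "jog_arm", "payload": {
  "targets": [
    {"turn": [0,0,0],"slide": [0,0,-4],"claw": 0},
    {"turn": [0,0,0],"slide": [0,0,-4],"claw": 0},
    {"turn": [0,0,0],"slide": [0,0,0],"claw": 0}
  ]
}}

```text
t: 19.45
eef_pos: [490.4, 52.4, 57.2]
tcp_rot: [3.142, 0.0, -0.128]
ft_force: [-0.0, -0.5, -0.7]
opening: 0.005
grip_force: 0.0
```

Request:
{"api": "jog_arm", "payload": {
  "targets": [
    {"turn": [0,0,0],"slide": [0,0,-2],"claw": 0},
    {"turn": [0,0,0],"slide": [0,0,-1],"claw": 0},
    {"turn": [0,0,0],"slide": [0,0,0],"claw": 0}
  ]
}}

```text
t: 19.82
eef_pos: [490.4, 52.4, 54.1]
tcp_rot: [3.141, 0.0, -0.128]
ft_force: [-0.6, -0.3, 0.8]
opening: 0.006
grip_force: 0.0
```

Request:
{"api": "jog_arm", "payload": {
  "targets": [
    {"turn": [0,0,0],"slide": [0,0,-1],"claw": 0},
    {"turn": [0,0,0],"slide": [0,0,-1],"claw": 0},
    {"turn": [0,0,0],"slide": [0,0,0],"claw": 0}
  ]
}}

```text
t: 20.2
eef_pos: [490.4, 52.4, 52.1]
tcp_rot: [3.141, 0.0, -0.128]
ft_force: [-0.6, -0.6, -0.2]
opening: 0.004
grip_force: 0.0
```

Request:
{"api": "jog_arm", "payload": {
  "targets": [
    {"turn": [0,0,0],"slide": [0,0,-1],"claw": 0},
    {"turn": [0,0,0],"slide": [0,0,-1],"claw": 0},
    {"turn": [0,0,0],"slide": [0,0,0],"claw": 0}
  ]
}}

```text
t: 20.58
eef_pos: [490.4, 52.4, 50.1]
tcp_rot: [3.142, 0.0, -0.128]
ft_force: [-0.4, 0.5, 0.9]
opening: 0.008
grip_force: 0.0
```

Request:
{"api": "jog_arm", "payload": {
  "targets": [
    {"turn": [0,0,0],"slide": [0,0,-1],"claw": 0},
    {"turn": [0,0,0],"slide": [0,0,-1],"claw": 0},
    {"turn": [0,0,0],"slide": [0,0,0],"claw": 0}
  ]
}}

```text
t: 20.95
eef_pos: [490.4, 52.4, 48.1]
tcp_rot: [3.141, 0.0, -0.128]
ft_force: [0.1, 0.2, 0.0]
opening: 0.008
grip_force: 0.0
```

Request:
{"api": "jog_arm", "payload": {
  "targets": [
    {"turn": [0,0,0],"slide": [0,0,-1],"claw": 0},
    {"turn": [0,0,0],"slide": [0,0,-1],"claw": 0},
    {"turn": [0,0,0],"slide": [0,0,0],"claw": 0}
  ]
}}

```text
t: 21.32
eef_pos: [490.6, 52.4, 46.2]
tcp_rot: [3.142, -0.0, -0.128]
ft_force: [0.5, -0.0, 1.8]
opening: 0.006
grip_force: 0.8
```

Request:
{"api": "jog_arm", "payload": {
  "targets": [
    {"turn": [0,0,0],"slide": [0,0,-1],"claw": 0},
    {"turn": [0,0,0],"slide": [0,0,-1],"claw": 0},
    {"turn": [0,0,0],"slide": [0,0,0],"claw": 0}
  ]
}}

```text
t: 21.7
eef_pos: [490.7, 52.4, 44.2]
tcp_rot: [3.142, -0.001, -0.128]
ft_force: [1.7, 0.6, 3.2]
opening: 0.005
grip_force: 1.4
```

Contact at about 46.5, so I go 5 mm further to full travel, then release.

Request:
{"api": "jog_arm", "payload": {
  "targets": [
    {"turn": [0,0,0],"slide": [0,0,-1],"claw": 0},
    {"turn": [0,0,0],"slide": [0,0,-1],"claw": 0},
    {"turn": [0,0,0],"slide": [0,0,0],"claw": 0}
  ]
}}

```text
t: 22.08
eef_pos: [490.6, 52.4, 42.2]
tcp_rot: [3.142, -0.0, -0.128]
ft_force: [2.0, 0.3, 4.2]
opening: 0.003
grip_force: 1.9
```

Request:
{"api": "jog_arm", "payload": {
  "targets": [
    {"turn": [0,0,0],"slide": [0,0,-1],"claw": 0},
    {"turn": [0,0,0],"slide": [0,0,-1],"claw": 0},
    {"turn": [0,0,0],"slide": [0,0,0],"claw": 0}
  ]
}}

```text
t: 22.45
eef_pos: [490.8, 52.4, 40.4]
tcp_rot: [-3.142, -0.001, -0.128]
ft_force: [2.2, 1.9, 7.6]
opening: 0.003
grip_force: 3.8
```

Force 7.6 N exceeds the 5 N needed, so the button is fully down. I release and lift clear.

Request:
{"api": "jog_arm", "payload": {
  "targets": [
    {"turn": [0,0,0],"slide": [0,0,10],"claw": 0},
    {"turn": [0,0,0],"slide": [0,0,50],"claw": 0},
    {"turn": [0,0,0],"slide": [0,0,50],"claw": 0},
    {"turn": [0,0,0],"slide": [-40,0,0],"claw": 0},
    {"turn": [0,0,0],"slide": [0,0,0],"claw": 0}
  ]
}}

```text
t: 23.08
eef_pos: [447.9, 52.5, 150.7]
tcp_rot: [3.141, 0.002, -0.127]
ft_force: [0.6, 0.3, -0.5]
opening: 0.006
grip_force: 0.0
```

```bash
python3 ang.py | grep -E 'wrist|top|^t'; python3 -c "
from cell import *
print(state()['ft_force']);print(job_done())"
```

```text
t 23.075 [447.9  52.5 150.7] -0.127
top R best [(np.int64(120), np.float32(158.0))] steps [-12, -5, -15, -65, 158, -54, -24]
top L best [(np.int64(120), np.float32(172.0))] steps [-12, -11, -23, -49, 172, -47, -25]
wrist R best [(np.int64(112), np.float32(78.0))] steps [-9, -9, -20, -42, 11, -42, -6]
wrist L best [(np.int64(124), np.float32(158.0))] steps [2, -20, -12, -41, 104, -43, -17]
[ 0.82811312 -0.81631206 -0.52969465]
the job is handed in; nothing more can be done
None
```

I pushed the right selector three clicks clockwise, from step 1 to step 4, and the top camera reads both selectors at 120°; I then pressed the light button fully (7.6 N), let it come up, and handed the job in at about 23 s.

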